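Push the worn packing bushing out of the valve body with the drift

TASK

Take the steel drift out of its wooden holder block and use it to push the worn brass bushing gently down through the bore of the valve body clamped on the push-out stand, until the bushing comes out underneath and drops onto the pad. Feel for the bore instead of forcing the drift, then put the drift back in the same hole of the holder, fully home, and leave the other things on the bench alone.

Things in the scene. Friction and masses are not known exactly. Their poses are not given: they have to be found in the camera images.
- stand: push-out stand, fixed: dark steel base plate 120 x 160 x 12 mm, two grey risers (top z 52), open channel between them along x with a black pad (top z 16). A round aluminium valve body, 62 mm wide (z 52 to 88), stands on the risers, held by two strap clamps on top at y +-26 to +-74 (nuts up to z 105). Origin: centre of the base's underside; y runs from riser to riser, z up
- body_centre (a point): centre of the valve body's round top face, 88 mm above the bench. The vertical bore is NOT here: its axis is 6.5 mm from this point, in an unmeasured direction that differs each time (opposite the brass hex fitting on the body's side); it does not shift. Bore 18 mm wide, through (36 mm), nearly sharp-edged in a flat face, clear for 25 mm round the centre. More than 30 N from the drift damages it
- bushing (a joint): travel (m) of the brass bushing (17.6 mm wide, 18 mm long) straight down the bore. At 0 its top is 12 mm below the valve body's top face; it starts at 0 to 0.005. Tight seals hold it: about 7 to 13 N is needed to move it, less at the end; once its top passes the underside of the valve body (travel about 0.024) it falls by itself and lies on the pad at 0.042
- drift: steel drift, loose, 0.2 to 0.33 kg, 115 mm long, standing point down in the holder. From the tip upward: flat tip 15 mm wide, its edge broken by a 1 mm bevel; round shank 16 mm up to 60 mm; collar 28 mm wide, 60 to 65 mm; square dark grip 22 x 22 mm, 65 to 111 mm (sides along the drift's x and y). Origin at the tip, z up along the grip
- drift_tip (a point): centre of the drift's flat tip (the drift's origin)
- holder: wooden holder block 80 x 120 x 75 mm, fixed, origin at the centre of its underside, z up. Upright through holes: 20 mm at y -22 mm, where the drift hangs with its collar on the block's top (tip 15 mm above the underside), and an empty 12 mm one at y +32 mm
- holder_hole0 (a point): centre of the mouth of the drift's 20 mm hole, on the holder's top face, 75 mm above the bench
- air_cap: bystander: brass air cap, 38 mm wide, 16 mm high, origin under its centre; leave alone
- sample_jar_2: bystander: blue jar with black lid, 49 mm wide, 56 mm high, origin under its centre; leave alone
- pliers: bystander: pliers with red grips, 64 x 168 x 18 mm, lying; leave alone
- tack_packet_1: bystander: flat packet lying down, 99 x 123 x 12 mm; leave alone
- oil_tin: bystander: upright tin with a screw cap, 48 x 66 x 166 mm, origin under its centre; leave alone

How it is judged (in metres and radians):
On the way, in this order (a step that is already met when the one before it is completed fails the run):
1. the drift is lifted out of its holder (z of drift_tip in the frame of holder above 0.078 m and contact force between the fingers and drift above 1 N), for 0.1 s.
2. the drift's tip stands in the bore (z of drift_tip in the frame of body_centre between -0.08 and -0.006 m and horizontal distance between drift_tip and body_centre below 0.01 m), for 0.1 s.
3. the bushing is out of the bore and lies on the pad (value of joint bushing above 0.039 m), for 0.2 s.
At the end, for the whole second after the job is handed in: The bushing lies on the pad under the valve body (its joint beyond 0.039 m), and the drift is back in its hole of the holder, upright within 0.08 rad, its collar on the holder (tip within 6 mm of the hole's axis and less than 19 mm above the holder's underside), released and at rest (value of joint bushing above 0.039 m and horizontal distance between drift_tip and holder_hole0 below 0.006 m and z of drift_tip in the frame of holder below 0.019 m and angle between drift's own z axis and vertical below 0.08 rad and linear speed of drift below 0.02 m/s); the robot touches nothing.
It fails at once if the drift is pressed with more than 30 N on the valve body, the bushing or the stand (contact force between drift and stand above 30 N).
It fails at once if a finger or the arm presses on the stand with more than 10 N (contact force between any of the fingers, the arm and stand above 10 N).
It fails at once if another thing on the bench is moved by more than 20 mm (distance of any of air_cap, sample_jar_2, pliers, tack_packet_1, oil_tin from where it was at the start of the episode above 0.02 m).
It also fails if it takes over 72 s, if anything falls off the work surface, if the arm or the gripper's body presses on something with over 40 N, if the wrist force passes 120 N, or if a joint passes its speed limit or range.

ROBOT

A 6-joint arm with a two-finger parallel gripper is mounted at the origin on a cart in front of the work surface, level with it; the furniture and walls round the work are solid. World frame = base frame: x ahead of the robot, y to its left, z up, the work surface at z = 0. Lengths are in mm, angles in rad, forces in N, time in s.
With the tool pointing down it reaches from about 325 to 900 mm from the base axis. Payload 6.1 kg.
Tool frame: the origin (TCP) lies at the centre of the arm's flange, where the gripper is bolted on; the fingertips stand 182 mm ahead of it and the grasp point (between the pads) lies 164 mm ahead of it; z points along the fingers, y is the line along which they close (so a half turn about z gives the same grasp; the last joint's range is limited). The gripper opens to 87 mm and grips with 3 to 60 N. Pads are 19 mm wide; open, the fingers measure 117 mm over their backs; the gripper's body (75 mm by 190 mm) begins 51 mm behind the grasp point.
Start: joints at [1.012, 0.22, 1.526, -0, 1.395, -0.126], TCP at [262.132, 567.366, 404.738] pointing down, gripper open.
Joint ranges: [-2.98, 2.98], [-0.91, 2.08], [0.09, 2.57], [-1.24, 4.39], [0.2, 2.65], [-2.68, 2.68]. Speed limits (rad/s): [2.57, 2.57, 3.01, 3.14, 3.14, 3.14].

INTERFACE

Orientations are given as a rotation vector (axis times angle).
In Python, from workcell import ctrl gives the robot as it stands.
- The arm moves only by the tool move_arm, never from a script. Its arguments are lists of equal length, an entry for each row: "grip": the opening, from 0 (shut) to 1 (fully open); "linear": the shift along the tool's x, y, z scaled (see below), a list of three; "rot": the turn, a rotation vector about the tool's x, y, z scaled (see below), a list of three. In form: {"grip": [grip, ...], "linear": [[dx, dy, dz], ...], "rot": [[wx, wy, wz], ...]}. A call has 1 to 8 rows; each row is the pose to reach, as a shift and turn from the pose commanded when the call began, along the tool's axes at that moment, turning the shorter way round; what a row does not reach only later rows make up. The controller multiplies each number of a shift by 0.5 m and each number of a turn by pi rad. A row lasts 1/12 s, in which the tool goes at most 41.7 mm and 7.16 degrees, less where a joint would pass 70% of its speed; a pose out of reach is approached as far as the arm can. A call with a number of a shift or a turn outside -1 to 1 is refused whole. A call with a gripper value outside its range is refused whole. The fingers move at their own pace and stop on an object; the grip force is fixed at half the most. Time passes only in rows, so rows that repeat a pose let the fingers close. It gives the time, the measured TCP pose, the force, the opening and the grip force at its end, in the units of the state.
- ctrl.sense(): the state, without advancing time (a new reading comes with each control period).
- ctrl.get_image(name): name is "side" or "top" or "wrist"; returns a dict with "pixels" (400x640x3 uint8, red, green, blue), "intrinsics" (3x3 intrinsics, pixels), "R" (3x3) and "t" (3): a world point X has camera coordinates R X + t. Camera axes: x right, y down, z forward; pixel columns grow to the right and rows downward; lengths in mm; the calibration is good to about 2 mm. A picture is of the moment at which its call begins. There is no depth.
- ctrl.close_job(): hands the job in; it is judged then, once.
Trained networks look in the newest picture that a camera, given by its name, has taken for a name from the list of things; names that differ only in an ending like _2 or _b are one class to them, and where a whole thing is asked for, a point or a joint stands for the part that bears it (a point fixed in the world has none). Each returns a list of dicts, best first, with "conf" (0 to 1); they miss things now and then, are a little off and sometimes report something else, mostly with a low value. They report only what shows in the picture. A call takes as long as a camera call.
- ctrl.regions_of(camera, query): "mask" (400x640 bool, what is visible of it) and "bbox" ([left, top, width, height] in pixels, round what is visible of it).
The state is a dict: "t": time; "joint_pos": joint angles; "joint_vel": joint speeds; "joint_efforts": joint torques, N m; "position": TCP position; "tool_rot": TCP orientation; "force": force on the tool from outside, world axes, zero at the start; "ft_torque": the same for the moment, N m; "grip_width": finger opening in mm; "grip_force": force on a finger pad.
Only numpy, scipy, OpenCV 4.12 (cv2) and the standard library are available. Lean on these libraries where they do the work, as an engineer would, in place of code of your own. Each camera call takes 0.05 s, during which the arm holds its last target. There are 200 camera calls.

## Working session

There is one attempt and no reset: what is moved stays moved. The work goes in short steps, Python scripts to look and compute and a tool call to move; the robot and the scene stay as the last step left them, time stands still between calls to the robot, and variables do not carry over. Pictures are saved under pics/ and viewed, at most 10 in all, crops included, and the job is handed in when it is done.

Besides the shell and the picture viewer there is one more tool, called after "Call:" by a JSON object that holds its "name" and its "arguments", one argument or row to a line. move_arm: Moves the arm, as the interface text tells. Shifts and turns lie within -1 to 1; 1 stands for 0.5 m of shift or pi rad of turn. Its arguments: {"type":"object","properties":{"grip":{"type":"array"},"linear":{"type":"array"},"rot":{"type":"array"}},"required":["grip","linear","rot"]}

```bash
mkdir -p pics; cat > h.py <<'E'
import numpy as np, cv2
from workcell import ctrl
def ray(im,u,v):
    K=np.array(im["intrinsics"]);R=np.array(im["R"]);t=np.array(im["t"])
    d=R.T@np.linalg.solve(K,[u,v,1.]);return -R.T@t,d
def atz(im,u,v,z):
    c,d=ray(im,u,v);return c+d*(z-c[2])/d[2]
def proj(im,X):
    p=np.array(im["intrinsics"])@(np.array(im["R"])@np.array(X,float)+np.array(im["t"]));return p[:2]/p[2]
def save(im,n,crop=None,s=1):
    a=im["pixels"][...,::-1]
    if crop: x,y,w,h=crop;a=a[y:y+h,x:x+w]
    cv2.imwrite("pics/"+n,cv2.resize(a,None,fx=s,fy=s,interpolation=cv2.INTER_CUBIC))
E
python3 - <<'E'
from h import *
np.set_printoptions(precision=1,suppress=True)
s=ctrl.sense();print({k:np.round(v,3) for k,v in s.items()})
ims={n:ctrl.get_image(n) for n in("top","side")}
for n,im in ims.items():
    save(im,n+".png");c,d=ray(im,320,200);print(n,c,d,im["intrinsics"][0][0])
    for q in("stand","drift","holder","air_cap","oil_tin","pliers","sample_jar_2","tack_packet_1"):
        for r in ctrl.regions_of(n,q)[:2]:
            m=cv2.moments(r["mask"].astype(np.uint8),True);u,v=m["m10"]/max(m["m00"],1),m["m01"]/max(m["m00"],1)
            print(n,q,round(r["conf"],2),r["bbox"],(round(u),round(v)),atz(im,u,v,70))
E
```

```text
{'t': np.float64(0.0), 'joint_pos': array([ 1. ,  0.2,  1.5,  0. ,  1.4, -0.1]), 'joint_vel': array([ 0., -0.,  0., -0., -0., -0.]), 'joint_efforts': array([  0. , -49.5, -38.7,   0.1,   0.1,  -0. ]), 'position': array([262. , 567.1, 403.6]), 'tool_rot': array([-0.7, -3.1,  0. ]), 'force': array([0.5, 0. , 0.1]), 'ft_torque': array([-0.,  0., -0.]), 'grip_force': np.float64(0.0), 'grip_width': np.float64(86.896)}
top [ 355.7   65.4 1421.7] [ 0.2 -0.  -1. ] 420.588032160549
top stand 0.65 [247.6, 213.0, 49.6, 39.5] (272, 232) [464.9 200.6  70. ]
top drift 0.64 [366.1, 220.3, 8.3, 9.7] (369, 225) [ 498.8 -113.    70. ]
top holder 0.91 [338.2, 212.5, 42.3, 31.7] (358, 229) [484.7 -77.5  70. ]
top air_cap 0.46 [300.7, 241.3, 10.6, 11.0] (306, 246) [424.   87.8  70. ]
top oil_tin 0.65 [196.3, 155.7, 38.7, 26.8] (214, 170) [663.8 400.3  70. ]
top oil_tin 0.37 [308.5, 175.0, 20.0, 20.6] (316, 186) [619.5  62.6  70. ]
top pliers 0.56 [399.1, 226.2, 47.6, 22.6] (426, 238) [ 462.5 -294.5   70. ]
top sample_jar_2 0.53 [308.2, 179.2, 18.2, 12.7] (316, 186) [621.8  63.1  70. ]
top sample_jar_2 0.
[... 350 characters left out ...]

side holder 0.71 [341.3, 207.2, 57.1, 49.8] (368, 234) [470.4 -82.7  70. ]
side holder 0.68 [372.9, 213.0, 14.6, 13.7] (380, 220) [ 511.1 -109.5   70. ]
side air_cap 0.68 [290.5, 244.1, 14.7, 15.1] (297, 252) [402.6  81.   70. ]
side oil_tin 0.65 [175.5, 125.0, 42.8, 50.0] (199, 149) [673.2 405.6  70. ]
side oil_tin 0.24 [374.4, 211.4, 16.4, 13.3] (380, 220) [ 511.3 -110.1   70. ]
side pliers 0.83 [420.3, 240.2, 67.0, 28.2] (454, 258) [ 434.4 -283.9   70. ]
side pliers 0.46 [222.2, 204.4, 67.6, 53.5] (255, 231) [443.3 191.5  70. ]
side sample_jar_2 0.57 [308.7, 171.2, 17.5, 26.0] (318, 183) [601.7  57.8  70. ]
side tack_packet_1 0.94 [231.6, 152.4, 42.7, 37.6] (253, 172) [613.2 237.2  70. ]
```

```bash
python3 - <<'E'
from h import *
np.set_printoptions(precision=2,suppress=True)
from scipy.spatial.transform import Rotation as Ro
im=cv2.imread("pics/side.png");tp=cv2.imread("pics/top.png")
a=cv2.resize(im[190:275,215:415],None,fx=3.5,fy=3.5,interpolation=2);b=cv2.resize(tp[190:260,230:430],None,fx=3.5,fy=3.5,interpolation=2)
cv2.imwrite("pics/c1.png",np.vstack([a,b]))
s=ctrl.sense();w=ctrl.get_image("wrist");Rt=Ro.from_rotvec(s["tool_rot"]).as_matrix();p=np.array(s["position"])
c,d=ray(w,320,200);print(Rt);print("cam in tool",Rt.T@(c-p),"cam axes in tool\n",Rt.T@np.array(w["R"]).T,w["intrinsics"][0][0])
E
```

```text
[[-0.91  0.42 -0.  ]
 [ 0.42  0.91  0.  ]
 [ 0.   -0.   -1.  ]]
cam in tool [70.28  0.51 19.28] cam axes in tool
 [[-0.   -0.97 -0.26]
 [ 1.   -0.    0.  ]
 [-0.   -0.26  0.97]] 282.61820079504633
```

View pics/c1.png

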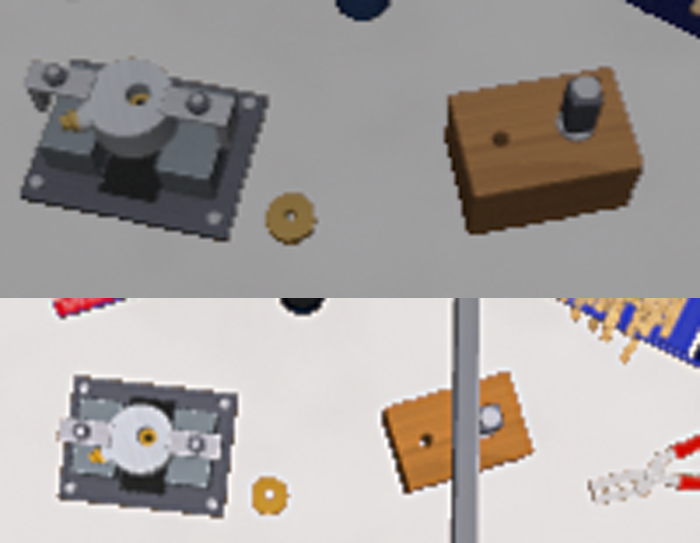

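Call:
{"name": "move_arm", "arguments": {
  "grip": [1,1,1,1,1,1,1,1],
  "linear": [
    [-0.52,-0.38,0],
    [-0.52,-0.38,0],
    [-0.52,-0.38,0],
    [-0.52,-0.38,0],
    [-0.52,-0.38,0],
    [-0.52,-0.38,0],
    [-0.52,-0.38,0],
    [-0.52,-0.38,0]
  ],
  "rot": [
    [0,0,0],
    [0,0,0],
    [0,0,0],
    [0,0,0],
    [0,0,0],
    [0,0,0],
    [0,0,0],
    [0,0,0]
  ]
}}

```text
t: 1.62
position: [419.4, 283.2, 405.0]
tool_rot: [0.676, 3.067, -0.0]
force: [0.7, 0.4, 0.3]
grip_width: 86.8
grip_force: 0.0
```

Call:
{"name": "move_arm", "arguments": {
  "grip": [1,1,1,1],
  "linear": [
    [-0.154,-0.112,0],
    [-0.154,-0.112,0],
    [-0.154,-0.112,0],
    [-0.154,-0.112,0]
  ],
  "rot": [
    [0,0,0],
    [0,0,0],
    [0,0,0],
    [0,0,0]
  ]
}}

```text
t: 1.95
position: [466.2, 200.1, 404.9]
tool_rot: [0.682, 3.066, -0.001]
force: [-0.2, -0.2, -0.2]
grip_width: 87.5
grip_force: 0.0
```

```bash
python3 - <<'E'
from h import *
import pickle
np.set_printoptions(precision=1,suppress=True)
w=ctrl.get_image("wrist");pickle.dump(w,open("w_stand.pkl","wb"))
print(ctrl.sense()["position"],proj(w,[465,200,88]))
u,v=map(int,proj(w,[465,200,88]));save(w,"w1.png",(max(u-150,0),max(v-110,0),300,220),2.6)
E
```

```text
[465.4 201.6 404.8] [318.1 190.6]
```

View pics/w1.png

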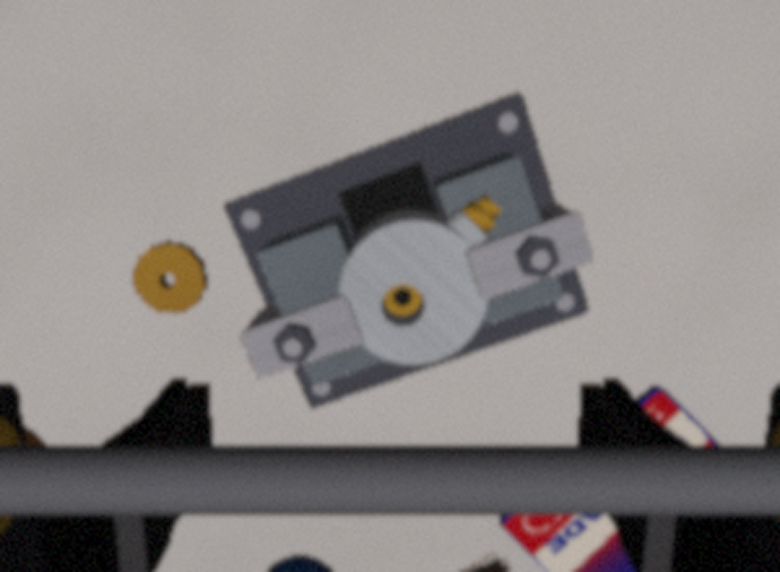

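Call:
{"name": "move_arm", "arguments": {
  "grip": [1,1,1,1,1,1,1,1],
  "linear": [
    [-0.33,-0.524,0],
    [-0.33,-0.524,0],
    [-0.33,-0.524,0],
    [-0.33,-0.524,0],
    [-0.33,-0.524,0],
    [-0.33,-0.524,0],
    [-0.33,-0.524,0],
    [-0.33,-0.524,0]
  ],
  "rot": [
    [0,0,0],
    [0,0,0],
    [0,0,0],
    [0,0,0],
    [0,0,0],
    [0,0,0],
    [0,0,0],
    [0,0,0]
  ]
}}

```text
t: 2.67
position: [505.1, -106.7, 404.9]
tool_rot: [0.676, 3.067, -0.002]
force: [-0.4, 1.0, -0.6]
grip_width: 87.0
grip_force: 0.0
```

```bash
cat >> h.py <<'E'
def rect(im,c,z,half,s=4):
    "top-down map of plane z round c; row down=-x... out px (i=col: +x, j=row: +y)"
    n=int(2*half*s);g=np.float32([[0,0],[n,0],[n,n],[0,n]])
    W=[[c[0]-half+q[0]/s,c[1]-half+q[1]/s,z] for q in g]
    H=cv2.getPerspectiveTransform(np.float32([proj(im,X) for X in W]),g)
    return cv2.warpPerspective(im["pixels"],H,(n,n),flags=cv2.INTER_CUBIC)
E
python3 - <<'E'
from h import *
import pickle
np.set_printoptions(precision=1,suppress=True)
w=ctrl.get_image("wrist");pickle.dump(w,open("w_drift.pkl","wb"))
print(ctrl.sense()["position"])
for q in("drift","holder"):
    for r in ctrl.regions_of("wrist",q)[:2]: print(q,r["conf"],r["bbox"])
a=rect(w,(505,-105),126,60,4)
ws=pickle.load(open("w_stand.pkl","rb"));b=rect(ws,(465,200),88,45,4)
g=cv2.GaussianBlur(cv2.cvtColor(b,cv2.COLOR_RGB2GRAY),(0,0),2)
for lo,hi,dp in((28*4,34*4,20),(7*4,11*4,15)):
    c=cv2.HoughCircles(g,cv2.HOUGH_GRADIENT,1.5,10,param1=60,param2=dp,minRadius=lo,maxRadius=hi)
    if c is not None:
        for x,y,r in c[0][:3]: print("circle",465-45+x/4,200-45+y/4,r/4)
a=cv2.resize(a,(400,400));b=cv2.resize(b,(400,400));cv2.imwrite("pics/r1.png",np.hstack([a,b])[...,::-1])
E
```

```text
[ 505.4 -107.8  404.8]
drift 0.93 [301.5, 166.2, 26.8, 35.6]
holder 0.72 [267.0, 100.5, 128.2, 123.5]
circle 470.8125 207.3125 31.3
circle 467.8125 207.3125 28.4125
circle 472.3125 205.0625 31.7125
circle 473.8125 200.9375 8.0125
circle 448.3125 213.3125 8.0875
circle 469.6875 168.3125 7.4875
```

View pics/r1.png

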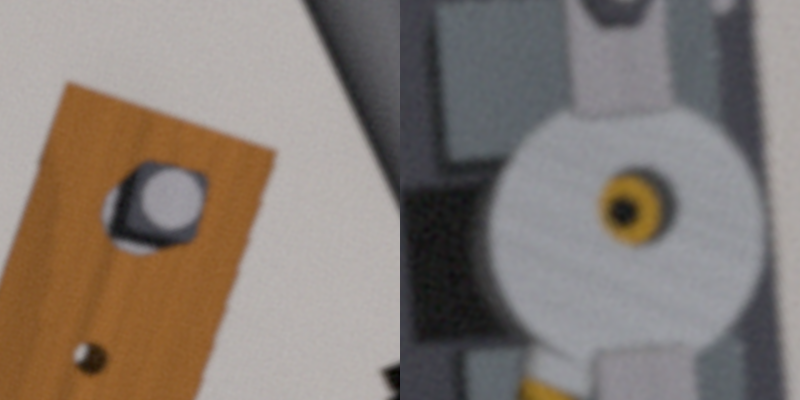

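```bash
python3 - <<'E'
from h import *
import pickle
w=pickle.load(open("w_drift.pkl","rb"))
for z,lo,hi in((130,5,11),(80,12,16)):
    a=rect(w,(500,-105),z,30,8);g=cv2.GaussianBlur(cv2.cvtColor(a,cv2.COLOR_RGB2GRAY),(0,0),3)
    c=cv2.HoughCircles(g,cv2.HOUGH_GRADIENT,1.5,20,param1=50,param2=15,minRadius=lo*8,maxRadius=hi*8)
    if c is not None:
        for x,y,r in c[0][:3]: print(z,"circle",470+x/8,-135+y/8,r/8)
a=rect(w,(500,-105),126,25,12);a=cv2.convertScaleAbs(a,alpha=1.6,beta=10)
for k in range(0,600,60): cv2.line(a,(k,0),(k,6),(255,0,0));cv2.line(a,(0,k),(6,k),(255,0,0))
cv2.imwrite("pics/r2.png",a[...,::-1])
E
```

```text
130 circle 487.71875 -101.15625 9.55625
130 circle 485.65625 -81.28125 10.6625
130 circle 486.40625 -84.65625 7.175
80 circle 493.53125 -82.21875 12.975
```

View pics/r2.png

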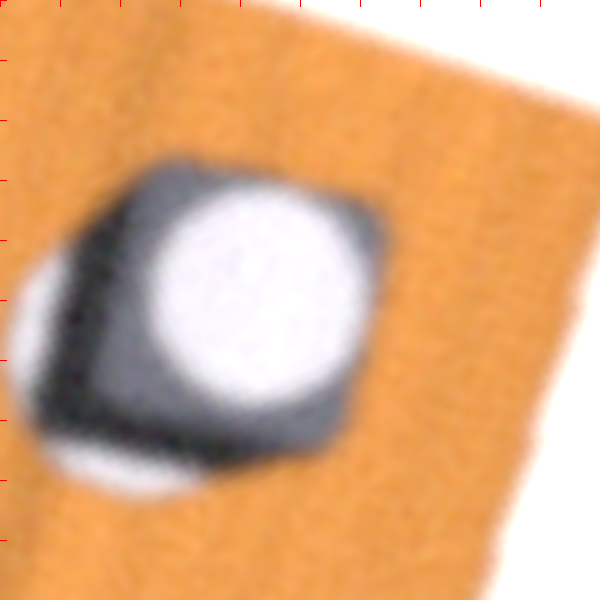

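Call:
{"name": "move_arm", "arguments": {
  "grip": [0.8,0.8,0.8,0.8,0.8,0.8,0.8,0.8],
  "linear": [
    [0.02,-0.004,0.1],
    [0.02,-0.004,0.1],
    [0.02,-0.004,0.1],
    [0.02,-0.004,0.1],
    [0.02,-0.004,0.14],
    [0.02,-0.004,0.14],
    [0.02,-0.004,0.14],
    [0.02,-0.004,0.14]
  ],
  "rot": [
    [0,0,0.289],
    [0,0,0.289],
    [0,0,0.289],
    [0,0,0.289],
    [0,0,0.289],
    [0,0,0.289],
    [0,0,0.289],
    [0,0,0.289]
  ]
}}

```text
t: 3.48
position: [494.8, -99.1, 334.3]
tool_rot: [-1.955, -2.457, -0.001]
force: [-0.3, 0.0, 0.2]
grip_width: 69.8
grip_force: 0.0
```

```bash
python3 - <<'E'
from h import *
from scipy.spatial.transform import Rotation as Ro
s=ctrl.sense();R=Ro.from_rotvec(s["tool_rot"]).as_matrix()
print(np.round(s["joint_pos"],2),s["position"],np.round(R,3),"yaw y",np.degrees(np.arctan2(R[1,1],R[0,1])))
w=ctrl.get_image("wrist")
a=rect(w,(495,-105),126,25,12);a=cv2.convertScaleAbs(a,alpha=1.6,beta=10)
for k in range(0,600,60): cv2.line(a,(k,0),(k,6),(255,0,0));cv2.line(a,(0,k),(6,k),(255,0,0))
cv2.imwrite("pics/r3.png",a[...,::-1])
E
```

```text
[-0.35 -0.01  1.91  0.    1.24 -0.58] [494.81743293 -99.06589318 334.26467967] [[-0.225  0.974 -0.001]
 [ 0.974  0.225  0.001]
 [ 0.002 -0.001 -1.   ]] yaw y 12.985886158812203
```

View pics/r3.png

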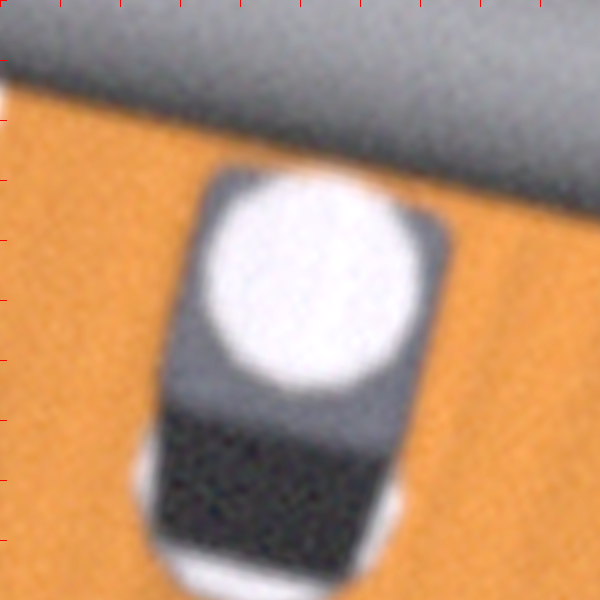

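Call:
{"name": "move_arm", "arguments": {
  "grip": [0.8,0.8,0.8,0.8,0.8],
  "linear": [
    [-0.011,-0.001,0.02],
    [-0.011,-0.001,0.08],
    [-0.011,-0.001,0.13],
    [-0.011,-0.001,0.13],
    [-0.011,-0.001,0.13]
  ],
  "rot": [
    [0,0,0],
    [0,0,0],
    [0,0,0],
    [0,0,0],
    [0,0,0]
  ]
}}

```text
t: 3.95
position: [494.9, -106.3, 268.1]
tool_rot: [-1.946, -2.461, 0.002]
force: [-0.6, -0.6, -0.3]
grip_width: 69.5
grip_force: 0.0
```

Call:
{"name": "move_arm", "arguments": {
  "grip": [0,0,0,0,0,0,0,0],
  "linear": [
    [0,0,0],
    [0,0,0],
    [0,0,0],
    [0,0,0],
    [0,0,0],
    [0,0,0],
    [0,0,0],
    [0,0,0]
  ],
  "rot": [
    [0,0,0],
    [0,0,0],
    [0,0,0],
    [0,0,0],
    [0,0,0],
    [0,0,0],
    [0,0,0],
    [0,0,0]
  ]
}}

```text
t: 4.62
position: [495.6, -107.5, 269.8]
tool_rot: [1.952, 2.462, 0.0]
force: [0.1, 0.7, 0.1]
grip_width: 24.3
grip_force: 0.0
```

Call:
{"name": "move_arm", "arguments": {
  "grip": [0,0,0,0,0],
  "linear": [
    [0,0,0],
    [0,0,0],
    [0,0,0],
    [0,0,0],
    [0,0,0]
  ],
  "rot": [
    [0,0,0],
    [0,0,0],
    [0,0,0],
    [0,0,0],
    [0,0,0]
  ]
}}

```text
t: 5.03
position: [495.7, -107.4, 269.8]
tool_rot: [1.952, 2.462, -0.0]
force: [-0.4, 0.2, 1.2]
grip_width: 22.0
grip_force: 30.0
```

```bash
cat >> h.py <<'E'
def pos(n=6):
    P=[]
    for _ in range(n):
        s=ctrl.sense();P.append(np.r_[s["position"],s["force"]]);ctrl.get_image("top")
    return np.mean(P,0),np.std(P,0)
E
python3 - <<'E'
from h import *
np.set_printoptions(precision=2,suppress=True)
print(*pos(8),ctrl.sense()["grip_force"],ctrl.sense()["grip_width"])
E
```

```text
[ 495.65 -107.46  269.8    -0.3    -0.18    1.26] [0.01 0.01 0.01 0.21 0.64 0.59] 29.97353418264538 21.706689235300882
```

Call:
{"name": "move_arm", "arguments": {
  "grip": [0,0,0,0,0,0],
  "linear": [
    [0,0,-0.03],
    [0,0,-0.08],
    [0,0,-0.14],
    [0,0,-0.22],
    [0,0,-0.22],
    [0,0,-0.22]
  ],
  "rot": [
    [0,0,0],
    [0,0,0],
    [0,0,0],
    [0,0,0],
    [0,0,0],
    [0,0,0]
  ]
}}

```text
t: 5.93
position: [496.3, -107.6, 382.0]
tool_rot: [1.949, 2.458, 0.002]
force: [-0.8, -0.6, -2.7]
grip_width: 21.7
grip_force: 30.0
```

```bash
python3 - <<'E'
from h import *
import pickle
np.set_printoptions(precision=2,suppress=True)
print(*pos(5),ctrl.sense()["grip_force"],ctrl.sense()["grip_width"])
w=ctrl.get_image("wrist");pickle.dump(w,open("w_hold.pkl","wb"))
p=np.array(ctrl.sense()["position"]);ztip=p[2]-269.8+15
g=[proj(w,[495.6+a,-104.5+b,75]) for a,b in((0,0),)];print(g)
a=rect(w,(495,-100),75,50,6);cv2.imwrite("pics/r4.png",a[...,::-1])
E
```

```text
[ 495.34 -107.28  378.91   -0.48   -0.11   -3.  ] [0.55 0.2  1.76 0.56 0.28 0.3 ] 29.97363972477615 21.527133348257138
[array([321.34, 194.14])]
```

View pics/r4.png

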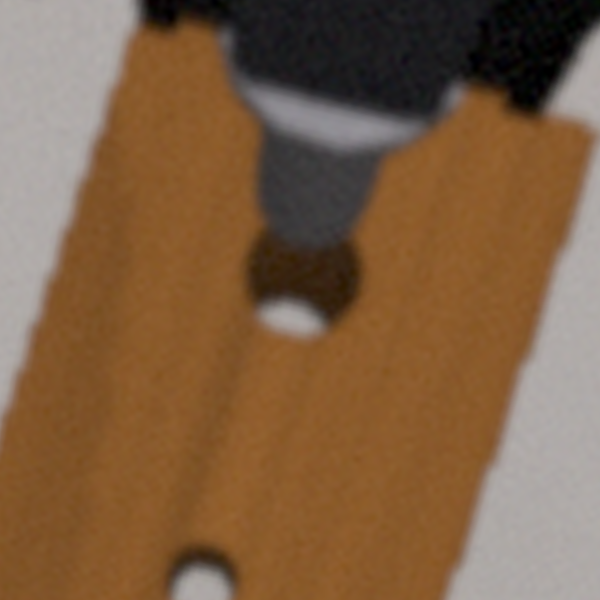

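Call:
{"name": "move_arm", "arguments": {
  "grip": [0,0,0,0,0,0,0,0],
  "linear": [
    [0.57,0.095,0],
    [0.57,0.095,0],
    [0.57,0.095,0],
    [0.57,0.095,0],
    [0.57,0.095,0],
    [0.57,0.095,0],
    [0.57,0.095,0],
    [0.57,0.095,0]
  ],
  "rot": [
    [0,0,0],
    [0,0,0],
    [0,0,0],
    [0,0,0],
    [0,0,0],
    [0,0,0],
    [0,0,0],
    [0,0,0]
  ]
}}

```text
t: 6.9
position: [475.4, 186.6, 378.8]
tool_rot: [-1.942, -2.465, -0.002]
force: [-1.1, -0.1, -2.3]
grip_width: 21.7
grip_force: 30.0
```

```bash
python3 - <<'E'
from h import *
import pickle
np.set_printoptions(precision=2,suppress=True)
print(*pos(5),ctrl.sense()["grip_force"])
w=ctrl.get_image("wrist");pickle.dump(w,open("w_pre.pkl","wb"));print(ctrl.sense()["position"])
a=rect(w,(473,205),88,35,8);cv2.imwrite("pics/r5.png",cv2.convertScaleAbs(a,alpha=1.2)[...,::-1])
E
```

```text
[476.15 182.94 378.69  -0.41  -0.54  -2.53] [0.48 2.21 0.11 0.47 0.53 0.48] 29.973186780698597
[477.08 179.68 379.26]
```

View pics/r5.png

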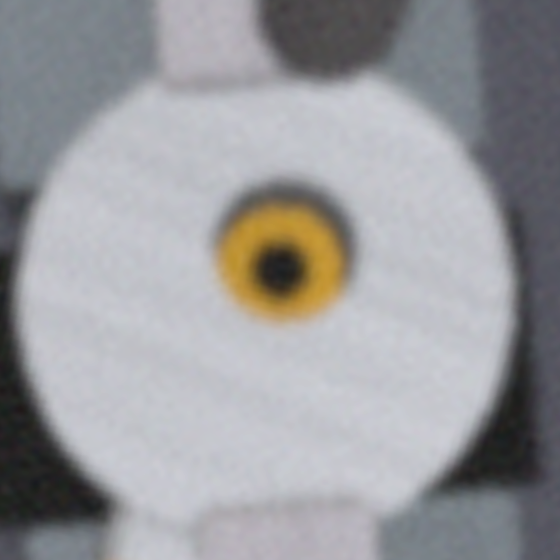

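```bash
python3 - <<'E'
from h import *
import pickle
np.set_printoptions(precision=2,suppress=True)
s=ctrl.sense();print(s["position"])
tx=np.array([-.225,.974,0]);ty=np.array([.974,.225,0])
for n,P in(("w_hold",[496.3,-108.8,75]),("w_pre",[478.6,179.6,88])):
    w=pickle.load(open(n+".pkl","rb"));c,_=ray(w,0,0)
    tcp=c-70.28*tx-.51*ty+[0,0,19.28]
    zt=tcp[2]-254.8;P=np.array(P);T=P+(c-P)*(zt-P[2])/(c[2]-P[2])-7.3*tx
    print(n,"tcp",tcp,"tip",T,"offset tool x,y",(T-tcp)@tx,(T-tcp)@ty)
E
```

```text
[477.08 179.68 379.26]
w_hold tcp [ 494.41 -106.8   377.53] tip [ 495.04 -104.02  122.73] offset tool x,y 2.567757988033478 1.2451647905388854
w_pre tcp [476.54 180.26 379.02] tip [477.93 181.72 124.22] offset tool x,y 1.1059140373365848 1.6806733889174272
```

Call:
{"name": "move_arm", "arguments": {
  "grip": [0,0,0,0,0,0],
  "linear": [
    [0.038,-0.001,0],
    [0.038,-0.001,0],
    [0.038,-0.001,0.02],
    [0.038,-0.001,0.05],
    [0.038,-0.001,0.058],
    [0.038,-0.001,0.058]
  ],
  "rot": [
    [0,0,0],
    [0,0,0],
    [0,0,0],
    [0,0,0],
    [0,0,0],
    [0,0,0]
  ]
}}

```text
t: 7.7
position: [471.5, 198.1, 348.5]
tool_rot: [-1.952, -2.459, 0.005]
force: [-0.4, 0.2, -2.8]
grip_width: 21.6
grip_force: 30.0
```

```bash
python3 - <<'E'
from h import *
import pickle
np.set_printoptions(precision=2,suppress=True)
print(*pos(10))
w=ctrl.get_image("wrist");pickle.dump(w,open("w_close.pkl","wb"));print(ctrl.sense()["position"])
a=rect(w,(473.5,201),88,20,15);cv2.imwrite("pics/r6.png",cv2.convertScaleAbs(a,alpha=1.5)[...,::-1])
E
```

```text
[472.22 198.92 350.82  -0.07   0.03  -2.55] [0.27 0.39 0.95 0.68 0.61 0.32]
[472.12 199.35 351.  ]
```

View pics/r6.png

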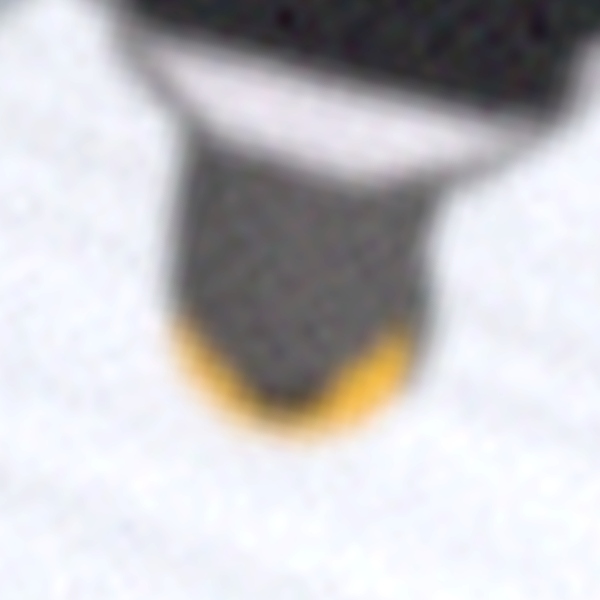

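Call:
{"name": "move_arm", "arguments": {
  "grip": [0,0,0,0,0,0],
  "linear": [
    [-0.003,0.001,0.004],
    [-0.003,0.001,0.008],
    [-0.003,0.001,0.012],
    [-0.003,0.001,0.012],
    [-0.003,0.001,0.012],
    [-0.003,0.001,0.012]
  ],
  "rot": [
    [0,0,0],
    [0,0,0],
    [0,0,0],
    [0,0,0],
    [0,0,0],
    [0,0,0]
  ]
}}

```text
t: 8.75
position: [472.9, 197.9, 344.7]
tool_rot: [-1.952, -2.462, 0.0]
force: [0.1, -0.5, -2.2]
grip_width: 21.9
grip_force: 30.0
```

Call:
{"name": "move_arm", "arguments": {
  "grip": [0,0,0,0,0],
  "linear": [
    [0,0,0.001],
    [0,0,0.003],
    [0,0,0.005],
    [0,0,0.005],
    [0,0,0.005]
  ],
  "rot": [
    [0,0,0],
    [0,0,0],
    [0,0,0],
    [0,0,0],
    [0,0,0]
  ]
}}

```text
t: 9.17
position: [472.8, 197.9, 342.1]
tool_rot: [-1.952, -2.462, 0.0]
force: [-0.6, 0.0, -3.4]
grip_width: 21.4
grip_force: 30.0
```

Call:
{"name": "move_arm", "arguments": {
  "grip": [0,0,0,0,0],
  "linear": [
    [0,0,0.001],
    [0,0,0.002],
    [0,0,0.003],
    [0,0,0.004],
    [0,0,0.004]
  ],
  "rot": [
    [0,0,0],
    [0,0,0],
    [0,0,0],
    [0,0,0],
    [0,0,0]
  ]
}}

```text
t: 9.58
position: [472.8, 197.9, 340.1]
tool_rot: [-1.952, -2.462, 0.0]
force: [-0.0, 0.1, -2.5]
grip_width: 21.8
grip_force: 30.0
```

Call:
{"name": "move_arm", "arguments": {
  "grip": [0,0,0,0,0],
  "linear": [
    [0,0,0.001],
    [0,0,0.002],
    [0,0,0.003],
    [0,0,0.004],
    [0,0,0.004]
  ],
  "rot": [
    [0,0,0],
    [0,0,0],
    [0,0,0],
    [0,0,0],
    [0,0,0]
  ]
}}

```text
t: 10.0
position: [472.9, 197.9, 338.1]
tool_rot: [-1.952, -2.462, 0.0]
force: [-0.2, 0.4, -2.5]
grip_width: 22.1
grip_force: 30.0
```

Call:
{"name": "move_arm", "arguments": {
  "grip": [0,0,0,0,0,0,0,0],
  "linear": [
    [0,0,0.002],
    [0,0,0.004],
    [0,0,0.006],
    [0,0,0.008],
    [0,0,0.01],
    [0,0,0.012],
    [0,0,0.012],
    [0,0,0.012]
  ],
  "rot": [
    [0,0,0],
    [0,0,0],
    [0,0,0],
    [0,0,0],
    [0,0,0],
    [0,0,0],
    [0,0,0],
    [0,0,0]
  ]
}}

```text
t: 10.67
position: [472.9, 197.9, 332.2]
tool_rot: [-1.952, -2.462, 0.0]
force: [0.5, 0.2, -2.8]
grip_width: 21.4
grip_force: 30.0
```

Call:
{"name": "move_arm", "arguments": {
  "grip": [0,0,0,0,0,0],
  "linear": [
    [0,0,0.001],
    [0,0,0.002],
    [0,0,0.003],
    [0,0,0.004],
    [0,0,0.005],
    [0,0,0.006]
  ],
  "rot": [
    [0,0,0],
    [0,0,0],
    [0,0,0],
    [0,0,0],
    [0,0,0],
    [0,0,0]
  ]
}}

```text
t: 11.17
position: [472.9, 197.9, 329.2]
tool_rot: [-1.952, -2.462, 0.0]
force: [-0.0, 0.2, -2.7]
grip_width: 21.8
grip_force: 30.0
```

Call:
{"name": "move_arm", "arguments": {
  "grip": [0,0,0,0,0,0],
  "linear": [
    [0,0,0.001],
    [0,0,0.002],
    [0,0,0.003],
    [0,0,0.004],
    [0,0,0.005],
    [0,0,0.006]
  ],
  "rot": [
    [0,0,0],
    [0,0,0],
    [0,0,0],
    [0,0,0],
    [0,0,0],
    [0,0,0]
  ]
}}

```text
t: 11.67
position: [473.0, 198.0, 326.7]
tool_rot: [1.952, 2.462, 0.0]
force: [-1.7, -1.0, 3.3]
grip_width: 22.0
grip_force: 30.0
```

Call:
{"name": "move_arm", "arguments": {
  "grip": [0,0,0,0,0,0],
  "linear": [
    [0,0,0.001],
    [0,0,0.002],
    [0,0,0.003],
    [0,0,0.004],
    [0,0,0.005],
    [0,0,0.006]
  ],
  "rot": [
    [0,0,0],
    [0,0,0],
    [0,0,0],
    [0,0,0],
    [0,0,0],
    [0,0,0]
  ]
}}

```text
t: 12.17
position: [472.9, 198.0, 323.4]
tool_rot: [1.952, 2.462, 0.0]
force: [-1.3, 0.1, 4.6]
grip_width: 21.4
grip_force: 30.0
```

Call:
{"name": "move_arm", "arguments": {
  "grip": [0,0,0,0,0,0,0,0],
  "linear": [
    [0,0,0.0015],
    [0,0,0.003],
    [0,0,0.0045],
    [0,0,0.006],
    [0,0,0.0075],
    [0,0,0.009],
    [0,0,0.0105],
    [0,0,0.012]
  ],
  "rot": [
    [0,0,0],
    [0,0,0],
    [0,0,0],
    [0,0,0],
    [0,0,0],
    [0,0,0],
    [0,0,0],
    [0,0,0]
  ]
}}

```text
t: 12.83
position: [473.0, 198.0, 317.2]
tool_rot: [1.952, 2.462, 0.0]
force: [-0.5, -0.9, 3.6]
grip_width: 22.0
grip_force: 30.0
```

Call:
{"name": "move_arm", "arguments": {
  "grip": [0,0,0,0,0,0,0,0],
  "linear": [
    [0,0,0.0015],
    [0,0,0.003],
    [0,0,0.0045],
    [0,0,0.006],
    [0,0,0.0075],
    [0,0,0.009],
    [0,0,0.0105],
    [0,0,0.012]
  ],
  "rot": [
    [0,0,0],
    [0,0,0],
    [0,0,0],
    [0,0,0],
    [0,0,0],
    [0,0,0],
    [0,0,0],
    [0,0,0]
  ]
}}

```text
t: 13.5
position: [472.9, 197.9, 310.9]
tool_rot: [-1.952, -2.462, 0.0]
force: [1.5, -0.6, -0.0]
grip_width: 21.8
grip_force: 30.0
```

Call:
{"name": "move_arm", "arguments": {
  "grip": [0,0,0,0,0,0,0,0],
  "linear": [
    [0,0,0.0015],
    [0,0,0.003],
    [0,0,0.0045],
    [0,0,0.006],
    [0,0,0.0075],
    [0,0,0.009],
    [0,0,0.0105],
    [0,0,0.012]
  ],
  "rot": [
    [0,0,0],
    [0,0,0],
    [0,0,0],
    [0,0,0],
    [0,0,0],
    [0,0,0],
    [0,0,0],
    [0,0,0]
  ]
}}

```text
t: 14.17
position: [472.8, 197.9, 305.0]
tool_rot: [-1.952, -2.461, 0.001]
force: [-0.0, 1.1, -3.0]
grip_width: 21.8
grip_force: 30.0
```

```bash
python3 - <<'E'
from h import *
np.set_printoptions(precision=2,suppress=True)
print(*pos(6))
E
```

```text
[472.8  197.9  305.05  -0.04   0.38  -2.59] [0.01 0.01 0.08 0.46 0.59 0.28]
```

Call:
{"name": "move_arm", "arguments": {
  "grip": [0,0,0,0,0],
  "linear": [
    [0,0,0.002],
    [0,0,0.004],
    [0,0,0.006],
    [0,0,0.007],
    [0,0,0.007]
  ],
  "rot": [
    [0,0,0],
    [0,0,0],
    [0,0,0],
    [0,0,0],
    [0,0,0]
  ]
}}

```text
t: 14.88
position: [472.8, 197.9, 301.5]
tool_rot: [-1.952, -2.462, 0.0]
force: [-0.4, -0.1, -2.6]
grip_width: 21.9
grip_force: 30.0
```

Call:
{"name": "move_arm", "arguments": {
  "grip": [0,0,0,0,0,0,0,0],
  "linear": [
    [0,0,-0.01],
    [0,0,-0.03],
    [0,0,-0.05],
    [0,0,-0.08],
    [0,0,-0.11],
    [0,0,-0.14],
    [0,0,-0.16],
    [0,0,-0.16]
  ],
  "rot": [
    [0,0,0],
    [0,0,0],
    [0,0,0],
    [0,0,0],
    [0,0,0],
    [0,0,0],
    [0,0,0],
    [0,0,0]
  ]
}}

```text
t: 15.55
position: [473.6, 198.1, 385.5]
tool_rot: [1.95, 2.459, 0.007]
force: [-0.5, -0.2, -2.2]
grip_width: 21.7
grip_force: 30.0
```

Call:
{"name": "move_arm", "arguments": {
  "grip": [0,0,0,0],
  "linear": [
    [-0.055,-0.003,0],
    [-0.055,-0.003,0],
    [-0.055,-0.003,0],
    [-0.055,-0.003,0]
  ],
  "rot": [
    [0,0,0],
    [0,0,0],
    [0,0,0],
    [0,0,0]
  ]
}}

```text
t: 15.88
position: [477.5, 170.8, 381.2]
tool_rot: [-1.952, -2.46, 0.001]
force: [-0.2, -0.4, -2.8]
grip_width: 21.6
grip_force: 30.0
```

```bash
python3 - <<'E'
from h import *
w=ctrl.get_image("wrist");a=rect(w,(473,201),88,15,16);b=rect(w,(473,190),34,40,6)
cv2.imwrite("pics/r7.png",np.hstack([a,b])[...,::-1]);print(a[200:280,200:280].mean((0,1)))
E
```

```text
[107.585       84.2121875   37.15453125]
```

View pics/r7.png

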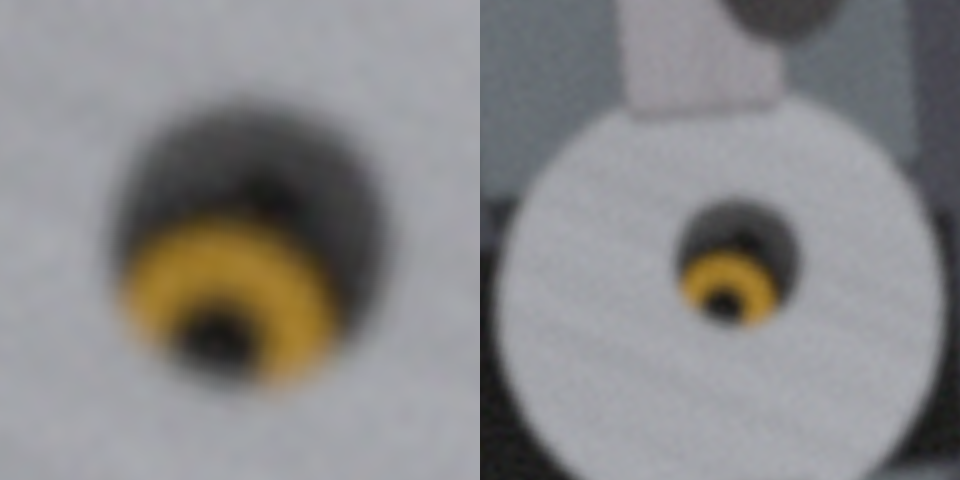

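Call:
{"name": "move_arm", "arguments": {
  "grip": [0,0,0,0,0,0,0,0],
  "linear": [
    [-0.55,-0.09,0],
    [-0.55,-0.09,0],
    [-0.55,-0.09,0],
    [-0.55,-0.09,0],
    [-0.55,-0.09,0],
    [-0.55,-0.09,0],
    [-0.55,-0.09,0],
    [-0.55,-0.09,0]
  ],
  "rot": [
    [0,0,0],
    [0,0,0],
    [0,0,0],
    [0,0,0],
    [0,0,0],
    [0,0,0],
    [0,0,0],
    [0,0,0]
  ]
}}

```text
t: 16.6
position: [496.8, -111.5, 381.7]
tool_rot: [1.956, 2.456, -0.003]
force: [0.4, 0.6, -2.2]
grip_width: 21.7
grip_force: 30.0
```

Call:
{"name": "move_arm", "arguments": {
  "grip": [0,0,0,0,0,0],
  "linear": [
    [0,0,0],
    [0,0,0],
    [0,0,0],
    [0,0,0],
    [0,0,0],
    [0,0,0]
  ],
  "rot": [
    [0,0,0],
    [0,0,0],
    [0,0,0],
    [0,0,0],
    [0,0,0],
    [0,0,0]
  ]
}}

```text
t: 17.1
position: [496.7, -106.3, 381.8]
tool_rot: [1.95, 2.463, 0.0]
force: [0.0, -0.5, -2.1]
grip_width: 21.8
grip_force: 30.0
```

```bash
python3 - <<'E'
from h import *
np.set_printoptions(precision=2,suppress=True)
print(*pos(4))
E
```

```text
[ 496.66 -106.56  381.79    0.1     0.04   -2.69] [0.01 0.19 0.01 0.21 0.49 0.49]
```

Call:
{"name": "move_arm", "arguments": {
  "grip": [0,0,0,0,0,0,0],
  "linear": [
    [-0.0013,-0.0024,0],
    [-0.0013,-0.0024,0.03],
    [-0.0013,-0.0024,0.07],
    [-0.0013,-0.0024,0.088],
    [-0.0013,-0.0024,0.088],
    [-0.0013,-0.0024,0.088],
    [-0.0013,-0.0024,0.088]
  ],
  "rot": [
    [0,0,0],
    [0,0,0],
    [0,0,0],
    [0,0,0],
    [0,0,0],
    [0,0,0],
    [0,0,0]
  ]
}}

```text
t: 17.88
position: [496.0, -108.3, 338.7]
tool_rot: [1.951, 2.461, 0.001]
force: [0.4, -1.1, -1.5]
grip_width: 21.6
grip_force: 30.0
```

Call:
{"name": "move_arm", "arguments": {
  "grip": [0,0,0,0,0,0,0],
  "linear": [
    [0,0,0.003],
    [0,0,0.006],
    [0,0,0.009],
    [0,0,0.012],
    [0,0,0.015],
    [0,0,0.018],
    [0,0,0.018]
  ],
  "rot": [
    [0,0,0],
    [0,0,0],
    [0,0,0],
    [0,0,0],
    [0,0,0],
    [0,0,0],
    [0,0,0]
  ]
}}

```text
t: 18.47
position: [495.4, -108.0, 328.3]
tool_rot: [-1.951, -2.461, 0.0]
force: [0.0, 0.7, -2.8]
grip_width: 21.7
grip_force: 30.0
```

Call:
{"name": "move_arm", "arguments": {
  "grip": [0,0,0,0,0,0,0],
  "linear": [
    [0.0008,0,0.006],
    [0.0008,0,0.014],
    [0.0008,0,0.022],
    [0.0008,0,0.03],
    [0.0008,0,0.038],
    [0.0008,0,0.044],
    [0.0008,0,0.044]
  ],
  "rot": [
    [0,0,0],
    [0,0,0],
    [0,0,0],
    [0,0,0],
    [0,0,0],
    [0,0,0],
    [0,0,0]
  ]
}}

```text
t: 19.05
position: [495.2, -107.6, 305.7]
tool_rot: [-1.951, -2.461, 0.001]
force: [0.0, -0.0, -3.4]
grip_width: 21.7
grip_force: 30.0
```

Call:
{"name": "move_arm", "arguments": {
  "grip": [0,0,0,0,0,0,0],
  "linear": [
    [0,0,0.01],
    [0,0,0.02],
    [0,0,0.03],
    [0,0,0.04],
    [0,0,0.05],
    [0,0,0.058],
    [0,0,0.058]
  ],
  "rot": [
    [0,0,0],
    [0,0,0],
    [0,0,0],
    [0,0,0],
    [0,0,0],
    [0,0,0],
    [0,0,0]
  ]
}}

```text
t: 19.63
position: [495.1, -107.6, 276.5]
tool_rot: [-1.951, -2.46, 0.001]
force: [0.3, 0.1, -2.2]
grip_width: 21.9
grip_force: 30.0
```

Now seat gently (about 6 mm to go).

Call:
{"name": "move_arm", "arguments": {
  "grip": [0,0,0,0,0,0,0,0],
  "linear": [
    [0,0,0.002],
    [0,0,0.004],
    [0,0,0.006],
    [0,0,0.008],
    [0,0,0.01],
    [0,0,0.011],
    [0,0,0.012],
    [0,0,0.012]
  ],
  "rot": [
    [0,0,0],
    [0,0,0],
    [0,0,0],
    [0,0,0],
    [0,0,0],
    [0,0,0],
    [0,0,0],
    [0,0,0]
  ]
}}

```text
t: 20.3
position: [495.5, -107.7, 271.7]
tool_rot: [-1.952, -2.462, 0.0]
force: [-0.2, 0.7, -2.8]
grip_width: 21.6
grip_force: 30.0
```

Call:
{"name": "move_arm", "arguments": {
  "grip": [0,0,0,0],
  "linear": [
    [0,0,0.001],
    [0,0,0.002],
    [0,0,0.003],
    [0,0,0.003]
  ],
  "rot": [
    [0,0,0],
    [0,0,0],
    [0,0,0],
    [0,0,0]
  ]
}}

```text
t: 20.63
position: [495.5, -107.7, 270.2]
tool_rot: [-1.952, -2.462, 0.0]
force: [-0.3, 0.0, -2.6]
grip_width: 21.6
grip_force: 30.0
```

Call:
{"name": "move_arm", "arguments": {
  "grip": [0.6,0.6,0.6,0.6,0.6,0.6,0.6,0.6],
  "linear": [
    [0,0,0],
    [0,0,0],
    [0,0,0],
    [0,0,0],
    [0,0,0],
    [0,0,0],
    [0,0,0],
    [0,0,0]
  ],
  "rot": [
    [0,0,0],
    [0,0,0],
    [0,0,0],
    [0,0,0],
    [0,0,0],
    [0,0,0],
    [0,0,0],
    [0,0,0]
  ]
}}

```text
t: 21.3
position: [495.5, -107.7, 270.3]
tool_rot: [1.952, 2.462, -0.0]
force: [-0.0, -0.1, -0.2]
grip_width: 51.8
grip_force: 0.0
```

Released; rise clear and check.

Call:
{"name": "move_arm", "arguments": {
  "grip": [0.6,0.6,0.6,0.6,0.6,0.6,0.6,0.6],
  "linear": [
    [0,0,-0.03],
    [0,0,-0.08],
    [0,0,-0.14],
    [0,0,-0.2],
    [0,0,-0.27],
    [0,0,-0.27],
    [0,0,-0.27],
    [0,0,-0.27]
  ],
  "rot": [
    [0,0,0],
    [0,0,0],
    [0,0,0],
    [0,0,0],
    [0,0,0],
    [0,0,0],
    [0,0,0],
    [0,0,0]
  ]
}}

```text
t: 21.97
position: [495.3, -107.6, 404.8]
tool_rot: [-1.952, -2.462, 0.0]
force: [0.3, 0.6, -0.7]
grip_width: 52.0
grip_force: 0.0
```

```bash
python3 - <<'E'
from h import *
w=ctrl.get_image("wrist");print(ctrl.sense()["position"],ctrl.sense()["force"])
a=rect(w,(495,-100),126,30,10);a=cv2.convertScaleAbs(a,alpha=1.4);cv2.imwrite("pics/r8.png",a[...,::-1])
E
```

```text
[ 495.08838346 -107.57164295  403.9074863 ] [ 0.55662606 -0.45710117  0.0076167 ]
```

View pics/r8.png

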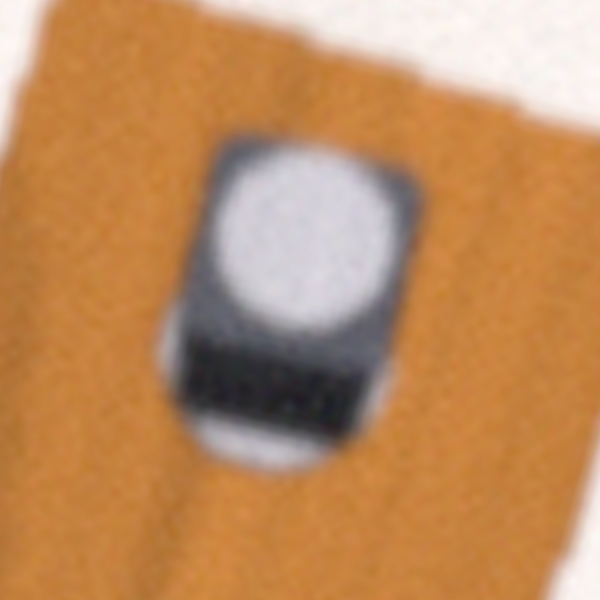

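The picture shows the drift standing upright. The centre of its square grip is at about pixel (302, 255), which is (495, -104.5) mm, and its collar is on the block.

```bash
python3 -c "
from workcell import ctrl
print(ctrl.close_job())"
```

```text
the job is handed in; nothing more can be done
None
```

The bushing was pushed out and appears in the wrist picture to have dropped onto the pad. The drift stands upright in its hole with its collar on the block, the gripper is clear, and the job was handed in at about 22 s with no verdict returned.

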